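# Clamp a two-part casting mould with a swing strap and cam lever

### The arm

A 6-joint arm with a two-finger parallel gripper is mounted at the origin on the work surface. World frame = base frame: x ahead of the robot, y to its left, z up, the work surface at z = 0. Lengths are in m, angles in rad, forces in N, time in s.
With the tool pointing down it reaches from about 0.35 to 0.95 m from the base axis. Payload 17.4 kg.
Tool frame: the origin (TCP) lies at the very end of the fingers, on their centre line; the grasp point (between the pads) lies bot.tcp_to_grasp behind it (bot.tcp_to_grasp is the distance from the TCP to the grasp point, in m); z points along the fingers, x is the direction in which the jaws open and shut, and the axes are right-handed (so a half turn about z gives the same grasp; the last joint's range is limited). The gripper opens to 93 mm and grips with 3 to 60 N. Pads are 15 mm wide; open, the fingers measure 128 mm over their backs; the gripper's body (75 mm by 188 mm) begins 65 mm behind the grasp point.
Start: joints at [1.283, 0.116, 1.442, -0, 1.584, -0.038], TCP at [0.167, 0.654, 0.219] pointing down, gripper open.
Joint ranges: [-2.83, 2.83], [-0.83, 2.19], [0.07, 2.5], [-1.14, 4.28], [0.01, 3], [-2.97, 2.97]. Speed limits (rad/s): [1.89, 1.89, 2.22, 3.14, 3.14, 3.14].

### API

Orientations are given as a rotation vector (axis times angle).
In Python, from bench import bot, read_camera, camera_params, masks_of, pinpoint gives the robot as it stands. The module is installed in compiled form; this text tells all that it offers.
- The arm moves only by the shell command python3 -m handwheel 'ROWS' [FORCE]. ROWS is JSON, a list of rows, each a list of 3 entries, a list of its own where there are three numbers: the shift along the tool's x, y, z in m, then the turn, a rotation vector about the tool's x, y, z in degrees, then the closure in counts, from 0 (fully open) to 255 (shut). In form: [[[tx, ty, tz], [wx, wy, wz], hand], ...]. A call has 1 to 10 rows; each row is the pose to reach, as a shift and turn from the pose commanded when the call began, along the tool's axes at that moment; what a row does not reach only later rows make up. A row lasts 1/10 s, in which the tool goes at most 50 mm and 8.59 degrees, less where a joint would pass 70% of its speed; a pose out of reach is approached as far as the arm can. A call with a gripper value outside its range is refused whole. The fingers move at their own pace and stop on an object; FORCE is the grip in N (left out, the last holds). Time passes only in rows, so rows that repeat a pose let the fingers close. It gives the time, the measured TCP pose, the force and the opening at its end, in the units of the state.
- bot.observe(): the state, without advancing time (a new reading comes with each control period).
- read_camera(name): name is "scene" or "top" or "wrist"; returns (picture, depth): 384x512x3 uint8, red, green, blue; 384x512 float32, m along the optical axis (not along the pixel's ray), 0 where there is no reading.
- camera_params(name): a dict with "intrinsics" (3x3 intrinsics, pixels), "rvec" (rotation vector, rad) and "tvec" (3), from world to camera coordinates, as OpenCV has them. Camera axes: x right, y down, z forward; pixel columns grow to the right and rows downward; lengths in m; the calibration is good to about 2 mm. A picture is of the moment at which its call begins: read the wrist's pose just before it. camera_params takes no time and is no camera call; for the wrist camera it gives the pose at the moment of the call.
- bot.sign_off(): hands the job in, once; it reports no verdict.
Trained networks look in the newest picture that a camera, given by its name, has taken for a name from the list of things; names that differ only in an ending like _2 or _b are one class to them, and where a whole thing is asked for, a point or a joint stands for the part that bears it (a point fixed in the world has none). Each returns a list of dicts, best first, with "p" (0 to 1); they miss things now and then, are a little off and sometimes report something else, mostly with a low value. They report only what shows in the picture. A call takes as long as a camera call. They do not tell look-alikes from the thing itself.
- masks_of(camera, name): "mask" (384x512 bool, what is visible of it) and "extent" ([left, top, right, bottom] in pixels, round what is visible of it).
- pinpoint(camera, name): "at" ([column, row] in pixels: a listed point, or the origin of a listed thing).
The state is a dict: "time": time; "joint_positions": joint angles; "qd": joint speeds; "joint_torque": joint torques, N m; "tool_pos": TCP position; "ee_rot": TCP orientation; "contact_force": force on the tool from outside, world axes, zero at the start; "torque": the same for the moment, N m; "finger_gap": opening from 0.0 (shut) to 1.0 (fully open).
Only numpy, scipy, OpenCV 4.12 (cv2) and the standard library are available. Lean on these libraries where they do the work, as an engineer would, in place of code of your own. Each camera call takes 0.05 s, during which the arm holds its last target. There are 200 camera calls.

### The job

Clamp the two-part mould shut with the quick clamp on its board: push the steel strap round with your fingers until it rests against its brass stop pin, with its rubber foot above the round disc on the mould, and then push the red cam lever all the way down so that it locks. Only push, picking nothing up; keep off the mould itself, leave the other things on the bench where they are, and finish with the hand clear of everything.

Things in the scene. Friction and masses are not known exactly. Their poses are not given: they have to be found in the camera images.
- station: Mould station fixed to the bench: white-topped plywood board 190 (x) x 300 (y) x 18 mm, with the off-white lower mould half (112 x 86 mm, top at 50 mm, centre at (0, -50) mm in this frame) and a steel clamp post. Origin: centre of the board's underside, on the bench; z up. It stays put.
- post_axis (a point): Point on the bench plane on the vertical axis of the clamp post, at (0, +75) mm in the station's frame. The strap swings about this axis; its round eye (38 mm diameter, 98 to 133 mm high) surrounds the post, with the cam fork (up to 170 mm high) above. Fork and lever turn together with the strap.
- stop_pin (a point): Top of the upright brass stop pin, 10 mm thick, 120 mm above the bench, at (19.5, 35) mm in the station's frame: on the strap's +x side when the strap is over the mould.
- strap_swing (a joint): Angle of the strap about the post axis, rad. 0 = against the stop pin, pointing from the post along the station's -y with the foot over the mould; grows clockwise seen from above, so the open strap (0.85 to 1.45 at the start, limit 1.7) points to the station's -x side and must turn anticlockwise to close. Friction about 0.12 N m: it stays where left.
- strap_end (a point): Top middle of the strap's rounded free end, 139 mm from the post axis, 120 mm above the bench with the lever up. The strap is a flat steel bar 28 mm wide, 12 mm thick (underside 108 mm above the bench with the lever up). A brass spindle with nuts 20 mm across goes through it 125 mm from the post axis, up to 138 mm high.
- cam_lever (a joint): Angle of the red lever, rad. 0 = up, leaning 70 degrees above level; 1.15 = fully down (its stop), 4 degrees above level. Starts at 0 to 0.2; stays where left (friction 0.18 N m, 2 to 5 N at the grip moves it). It pivots on a level pin on the post axis 152 mm above the bench and in plan points exactly opposite to the strap.
- lever_tip (a point): Middle of the free end of the red grip, on the lever's centre line, 117 mm from the pivot pin. The grip is 22 mm wide, 16 mm thick and reaches from 55 to 117 mm from the pin. Pushing the lever fully down lowers strap and foot by 6.5 mm, pressing the foot on the mould with about 10 N; it then stays locked.
- clamp_foot: Black rubber foot, 26 mm diameter, 11 mm high, sprung, under the strap's spindle, 125 mm from the post axis. Origin: centre of its underside, 88 mm above the bench while the lever is up (4 mm above the disc when over the mould).
- mould_top: Loose orange-tan upper mould half, about 110 x 84 mm and 30 mm high, resting on the lower half with open slots round two steel dowels (about 2 mm play). Its top is 80 mm above the bench; the aluminium pressure disc (40 mm diameter) at its centre reaches 84 mm. Origin: centre of its underside, 50 mm above the bench. It must be neither lifted nor pushed on by the hand.
- amber_bottle: Amber bottle, 60 mm diameter, 150 mm tall, standing on the bench away from the station; origin under its centre. Leave alone.
- mixing_cup: White cup, 72 mm diameter, 85 mm tall, standing on the bench away from the station; origin under its centre. Leave alone.
- blue_pot: Clear paint pot with blue lid, 38 mm diameter, 45 mm tall, standing on the station's board; origin under its centre. Leave alone.
- yellow_pot: Clear paint pot with yellow lid, 38 mm diameter, 45 mm tall, standing on the bench; origin under its centre. Leave alone.
- green_pot: Clear paint pot with green lid, 38 mm diameter, 45 mm tall, standing on the bench; origin under its centre. Leave alone.
- spatula: Spatula 180 mm long lying on the bench. Leave alone.
- brush: Slim red-handled paint brush, 170 mm long, 9 mm thick, lying on the station board beside the mould. Leave alone.
- airbrush: Steel airbrush about 140 mm long with a small cup, up to 46 mm high, lying on the bench. Leave alone.
Mind the look-alikes: they are no part of the job. Of the things that look like the mould_top, the largest one is meant.

How it is judged:
On the way, in this order (a step that is already met when the one before it is completed fails the run):
1. the strap is swung over to its stop while the cam lever is still up (value of joint strap_swing below 0.06 rad and value of joint cam_lever below 0.4 rad), for 0.2 s.
2. the cam lever is pushed fully down with the strap over the mould (value of joint strap_swing below 0.06 rad and value of joint cam_lever above 1.05 rad), for 0.2 s.
At the end, for the whole second after the job is handed in: Strap within 0.06 rad of its stop, foot within 10 mm of the mould's centre and pressing on it with over 4 N; lever at least 1.05 of 1.15 rad down, staying there; upper mould half at rest within 8 mm of its start, every other thing within 20 mm (all of step 2 and contact force between clamp_foot and mould_top above 4 N and horizontal distance between clamp_foot and mould_top below 0.01 m and distance of mould_top from where it was at the start of the episode below 0.008 m and linear speed of mould_top below 0.02 m/s and distance of each of amber_bottle, blue_pot, yellow_pot, green_pot, mixing_cup, spatula, brush, airbrush from where it was at the start of the episode below 0.02 m); the robot touches nothing.
It fails at once if the upper mould half is lifted or shifted by more than 8 mm (distance of mould_top from where it was at the start of the episode above 0.008 m).
It fails at once if the robot pushes on the upper mould half itself with more than 5 N (contact force between any of the fingers, the arm and mould_top above 5 N).
It fails at once if another thing on the bench is picked up or moved by more than 20 mm (distance of any of amber_bottle, blue_pot, yellow_pot, green_pot, mixing_cup, spatula, brush, airbrush from where it was at the start of the episode above 0.02 m).
It also fails if it takes over 51 s, if anything falls off the work surface, if the arm or the gripper's body presses on something with over 40 N, if the wrist force passes 120 N, or if a joint passes its speed limit or range.

## Working session

There is one attempt and no reset: what is moved stays moved. The work goes in short steps, Python scripts to look and compute and a shell command to move; the robot and the scene stay as the last step left them, time stands still between calls to the robot, and variables do not carry over. Pictures are saved under pics/ and viewed, on a budget of 10 in all, crops included, one or two more only if the job needs it, and the job is handed in when it is done.

```bash
mkdir -p pics; cat > h.py <<'E'
import numpy as np, cv2
from bench import *
def cam(n):
    p=camera_params(n); R=cv2.Rodrigues(np.array(p["rvec"],float))[0]
    return np.array(p["intrinsics"]),R,np.array(p["tvec"],float).ravel()
def ray_z(n,uv,z):
    K,R,t=cam(n); d=R.T@np.linalg.inv(K)@np.array([uv[0],uv[1],1.]); c=-R.T@t
    return c+d*(z-c[2])/d[2]
def proj(n,P):
    K,R,t=cam(n); q=K@(R@np.array(P,float)+t); return q[:2]/q[2]
def save(n,img): cv2.imwrite("pics/"+n,img[:,:,::-1])
E
python3 - <<'E'
from h import *
ims=[]
Z=dict(post_axis=0,stop_pin=.12,strap_end=.12,lever_tip=.26,clamp_foot=.088,mould_top=.05,station=0,blue_pot=0,amber_bottle=0,mixing_cup=0,yellow_pot=0,green_pot=0,airbrush=0)
for c in ("top","scene"):
    im,d=read_camera(c); save(c+"0.png",im); np.save(c+"d.npy",d); ims.append(im)
    for n,z in Z.items():
        for r in pinpoint(c,n)[:3]:
            print(c,n,round(r["p"],2),np.round(r["at"]),np.round(ray_z(c,r["at"],z),3))
s=bot.observe(); print(s, bot.tcp_to_grasp)
E
```

```text
top post_axis 0.85 [240. 178.] [0.615 0.049 0.   ]
top stop_pin 0.67 [257. 170.] [ 0.623 -0.007  0.12 ]
top strap_end 0.72 [242. 213.] [0.474 0.038 0.12 ]
top strap_end 0.57 [138. 220.] [0.443 0.381 0.12 ]
top lever_tip 0.63 [240. 150.] [0.655 0.049 0.26 ]
top mould_top 0.85 [288. 243.] [ 0.382 -0.12   0.05 ]
top mould_top 0.75 [278. 186.] [ 0.581 -0.086  0.05 ]
top mould_top 0.67 [332. 206.] [ 0.515 -0.273  0.05 ]
top station 0.8 [260. 184.] [ 0.595 -0.023  0.   ]
top station 0.45 [238. 154.] [0.703 0.06  0.   ]
top blue_pot 0.48 [237. 156.] [0.695 0.064 0.   ]
top amber_bottle 0.74 [382. 245.] [ 0.386 -0.462  0.   ]
top amber_bottle 0.38 [274. 183.] [ 0.599 -0.074  0.   ]
top mixing_cup 0.88 [132. 182.] [0.591 0.44  0.   ]
top yellow_pot 0.67 [366. 197.] [ 0.556 -0.404  0.   ]
top green_pot 0.54 [140. 220.] [0.455 0.401 0.   ]
top airbrush 0.54 [351. 169.] [ 0.657 -0.35   0.   ]
top airbrush 0.54 [239. 147.] [0.729 0.058 0.   ]
scene post_axis 0.93 [268. 246.] [ 0.604  0.034 -0.   ]
scene stop_pin 0.89 [257. 221.] [ 0.621 -0.003  0.12 ]
scene strap_end 0.54 [261. 184.] [0.461 0.035
[... 935 characters left out ...]

{'time': 1.4, 'joint_positions': array([ 1.28322889e+00,  1.16009922e-01,  1.44163161e+00, -1.83899866e-05,
        1.58401337e+00, -3.77771075e-02]), 'qd': array([-1.02847251e-03, -1.75688494e-03,  1.85794327e-04, -1.63498113e-03,
        6.26404760e-05,  1.60142722e-03]), 'joint_torque': array([ 1.06250729e-03, -7.21001816e+01, -6.22760582e+01,  7.81117310e-02,
        1.81778037e-02,  7.48704394e-06]), 'tool_pos': array([0.16685681, 0.65404165, 0.21861981]), 'ee_rot': array([ 2.48082439e+00,  1.92737977e+00, -6.25765798e-05]), 'contact_force': array([-0.45299778, -0.59309674, -0.4146389 ]), 'torque': array([-0.03036895,  0.02153481, -0.07260212]), 'finger_gap': 0.9993190866152653} 0.0188
```

View pics/top0.png

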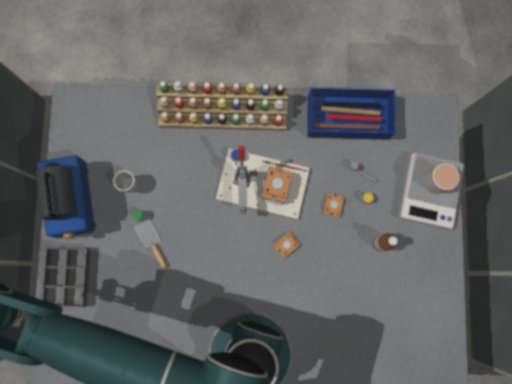

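View pics/scene0.png

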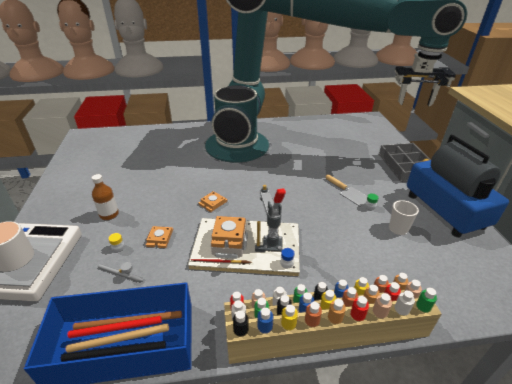

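The strap (its free end at top px (242,213)) points at the robot, swung about 1.28 rad open. Three things look like the mould_top in the top view: (278,186), (288,243) and (332,206). The one at (278,186) is the largest and the only one on the white board with the post, so it fits. I'll approach with the fingers shut and confirm that with a wrist crop.

```bash
python3 -m handwheel '[[[-0.1,0.12,-0.08],[0,0,-10],255],[[-0.36,0.435,-0.08],[0,0,-52],255],[[-0.36,0.435,-0.08],[0,0,-52],255],[[-0.36,0.435,-0.08],[0,0,-52],255],[[-0.36,0.435,-0.08],[0,0,-52],255],[[-0.36,0.435,-0.08],[0,0,-52],255],[[-0.36,0.435,-0.08],[0,0,-52],255],[[-0.36,0.435,-0.08],[0,0,-52],255],[[-0.36,0.435,-0.08],[0,0,-52],255],[[-0.36,0.435,-0.08],[0,0,-52],255]]'
python3 - <<'E'
from h import *
im,d=read_camera("wrist"); save("w1.png",im)
Z=dict(post_axis=0,stop_pin=.12,strap_end=.12,lever_tip=.262,mould_top=.05,station=0)
for n,z in Z.items():
    for r in pinpoint("wrist",n)[:3]: print(n,round(r["p"],2),np.round(r["at"]),np.round(ray_z("wrist",r["at"],z),3))
s=bot.observe(); print(s["time"],s["tool_pos"],cv2.Rodrigues(s["ee_rot"])[0].round(3),s["joint_positions"].round(2))
t=cv2.imread("pics/top0.png")[130:270,200:360]; cv2.imwrite("pics/crop.png",np.vstack([cv2.resize(t,(640,560))]))
E
```

```text
time: 2.4
tool_pos: [0.4522, 0.2618, 0.2902]
ee_rot: [1.384, 2.82, 0.001]
contact_force: [0.1, 0.6, 0.7]
finger_gap: 0.189
post_axis 0.9 [ 60. 145.] [0.609 0.038 0.   ]
stop_pin 0.32 [65. 59.] [0.478 0.052 0.12 ]
strap_end 0.76 [55. 39.] [0.468 0.038 0.12 ]
lever_tip 0.37 [70. 56.] [0.439 0.125 0.262]
station 0.62 [ 15. 104.] [ 0.594 -0.028  0.   ]
2.75 [0.45079439 0.26458028 0.28956929] [[-0.612  0.791 -0.   ]
 [ 0.791  0.612  0.   ]
 [ 0.    -0.    -1.   ]] [ 0.48 -0.23  1.66  0.    1.71 -1.75]
```

View pics/w1.png

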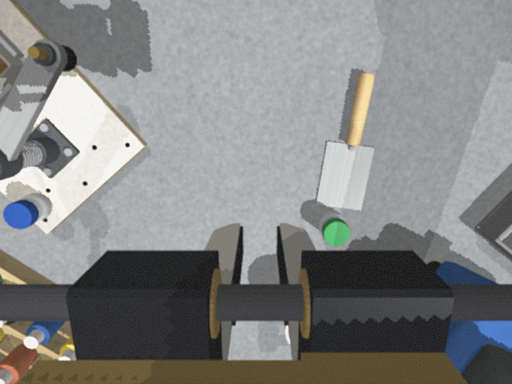

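View pics/crop.png

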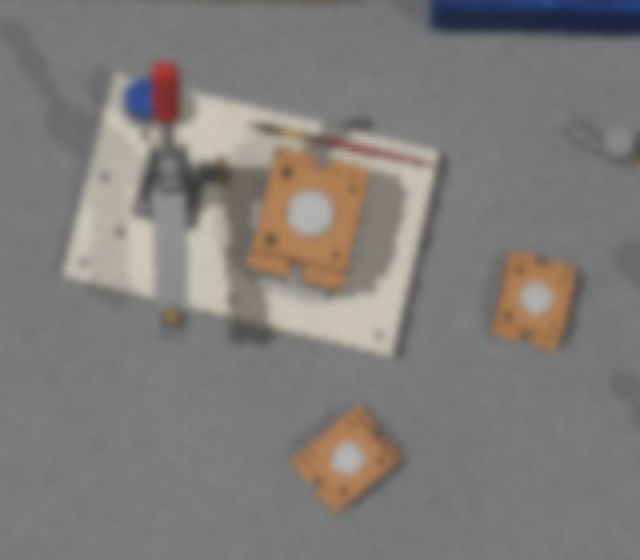

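Crop: the large tan block with the disc at crop (310,212) sits on the board beside the post, and the two others lie loose and smaller. The large one is the mould. The lever is over the blue pot, and the strap points down in the picture. Next I lower the fingers beside the strap on its +y side.

```bash
python3 -m handwheel '[[[-0.05,-0.02,0],[0,0,0],255],[[-0.1,-0.04,0.03],[0,0,0],255],[[-0.15,-0.06,0.06],[0,0,0],255],[[-0.161,-0.062,0.1],[0,0,0],255],[[-0.161,-0.062,0.15],[0,0,0],255],[[-0.161,-0.062,0.187],[0,0,0],255],[[-0.161,-0.062,0.187],[0,0,0],255],[[-0.161,-0.062,0.187],[0,0,0],255]]'
python3 - <<'E'
from h import *
s=bot.observe(); print(s["time"],s["tool_pos"],cv2.Rodrigues(s["ee_rot"])[0].round(3))
R=cv2.Rodrigues(s["ee_rot"])[0]; p0=s["tool_pos"]; post=np.array([.609,.040])
for a in range(181,264,6):
    a2=np.radians(a); e=np.array([np.cos(a2),np.sin(a2)]); n=np.array([e[1],-e[0]])  # clockwise side
    p=post+.110*e+.032*n; print(a,p.round(3),(R.T@np.r_[p-p0[:2],0]).round(3))
E
```

```text
time: 3.55
tool_pos: [0.5007, 0.0993, 0.1038]
ee_rot: [-1.383, -2.821, 0.0]
contact_force: [0.8, 0.2, 1.3]
finger_gap: 0.003
3.55 [0.50068452 0.09932078 0.10382449] [[-0.613  0.79  -0.001]
 [ 0.79   0.613 -0.   ]
 [ 0.    -0.    -1.   ]]
181 [0.498 0.07 ] [-0.022 -0.02   0.   ]
187 [0.496 0.058] [-0.029 -0.029  0.   ]
193 [0.495 0.046] [-0.038 -0.037  0.   ]
199 [0.495 0.034] [-0.048 -0.045  0.   ]
205 [0.496 0.023] [-0.058 -0.051  0.   ]
211 [0.498 0.011] [-0.068 -0.056  0.   ]
217 [ 0.502 -0.001] [-0.08 -0.06  0.  ]
223 [ 0.507 -0.012] [-0.091 -0.063 -0.   ]
229 [ 0.513 -0.022] [-0.103 -0.065 -0.   ]
235 [ 0.52  -0.032] [-0.115 -0.065 -0.   ]
241 [ 0.528 -0.041] [-0.127 -0.064 -0.   ]
247 [ 0.537 -0.049] [-0.139 -0.062 -0.   ]
253 [ 0.546 -0.056] [-0.151 -0.059 -0.   ]
259 [ 0.557 -0.062] [-0.162 -0.055 -0.   ]
```

```bash
python3 -m handwheel '[[[-0.022,-0.02,0],[0,0,0],255],[[-0.029,-0.029,0],[0,0,0],255],[[-0.038,-0.037,0],[0,0,0],255],[[-0.048,-0.045,0],[0,0,0],255],[[-0.068,-0.056,0],[0,0,0],255],[[-0.08,-0.06,0],[0,0,0],255],[[-0.091,-0.063,0],[0,0,0],255],[[-0.103,-0.065,0],[0,0,0],255],[[-0.115,-0.065,0],[0,0,0],255],[[-0.127,-0.064,0],[0,0,0],255]]'
python3 - <<'E'
from h import *
im,d=read_camera("top")
for n,z in dict(strap_end=.12,mould_top=.05).items():
  for r in pinpoint("top",n)[:2]: print(n,round(r["p"],2),np.round(r["at"]),np.round(ray_z("top",r["at"],z),3))
im2,d=read_camera("wrist")
for r in pinpoint("wrist","strap_end")[:2]: print(round(r["p"],2),np.round(r["at"]),np.round(ray_z("wrist",r["at"],.12),3))
save("c2.png",np.hstack([cv2.resize(im[130:270,180:320],(400,400)),cv2.resize(im2,(400,400))]))
print(bot.observe()["tool_pos"],bot.observe()["contact_force"])
E
```

```text
time: 4.55
tool_pos: [0.5284, -0.0419, 0.1026]
ee_rot: [-1.385, -2.82, 0.0]
contact_force: [-0.7, 1.0, 0.6]
finger_gap: 0.003
strap_end 0.49 [133. 182.] [0.569 0.405 0.12 ]
mould_top 0.69 [288. 242.] [ 0.385 -0.122  0.05 ]
mould_top 0.54 [331. 204.] [ 0.521 -0.27   0.05 ]
0.69 [178. 232.] [ 0.542 -0.079  0.12 ]
[ 0.52773078 -0.04117178  0.10251271] [-0.45272191  0.67997565 -0.57937413]
```

View pics/c2.png

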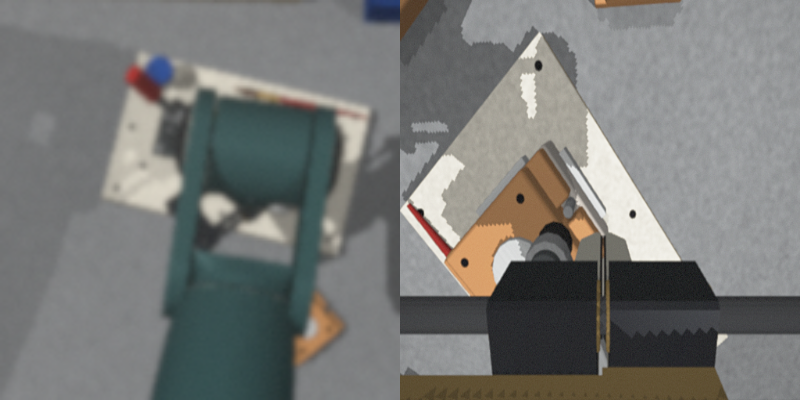

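The wrist picture (right half) shows the strap turning with the fingers; its end is near right-half px (555,235), heading for the disc. Angle is about 241°, as planned. I continue to the stop in small steps.

```bash
python3 -m handwheel '[[[-0.012,0.002,0],[0,0,0],255],[[-0.024,0.005,0],[0,0,0],255],[[-0.026,0.006,0],[0,0,0],255],[[-0.028,0.007,0],[0,0,0],255]]'; python3 -m handwheel '[[[-0.002,0.001,0],[0,0,0],255],[[-0.003,0.001,0],[0,0,0],255]]'
```

```text
time: 5.2
tool_pos: [0.5508, -0.0596, 0.1026]
ee_rot: [-1.385, -2.819, 0.0]
contact_force: [-1.1, -0.7, 0.7]
finger_gap: 0.005
time: 5.4
tool_pos: [0.5532, -0.0609, 0.1026]
ee_rot: [-1.385, -2.82, -0.0]
contact_force: [-1.4, 0.4, 0.8]
finger_gap: 0.0
```

```bash
python3 -m handwheel '[[[-0.002,0.0005,0],[0,0,0],255],[[-0.002,0.0005,0],[0,0,0],255]]'; python3 -m handwheel '[[[-0.002,0.0005,0],[0,0,0],255],[[-0.002,0.0005,0],[0,0,0],255]]';  python3 - <<'E'
from h import *
im2,d=read_camera("wrist"); save("w3.png",im2)
for n,z in dict(strap_end=.12,mould_top=.05,clamp_foot=.088).items():
  for r in pinpoint("wrist",n)[:2]: print(n,round(r["p"],2),np.round(r["at"]),np.round(ray_z("wrist",r["at"],z),3))
E
```

```text
time: 5.6
tool_pos: [0.5548, -0.0622, 0.1027]
ee_rot: [1.385, 2.82, 0.0]
contact_force: [-0.0, 1.0, -0.6]
finger_gap: 0.002
time: 5.8
tool_pos: [0.5561, -0.0633, 0.1026]
ee_rot: [-1.384, -2.819, -0.0]
contact_force: [-4.0, 2.7, 1.0]
finger_gap: 0.006
strap_end 0.91 [179. 254.] [ 0.58  -0.095  0.12 ]
mould_top 0.92 [216. 226.] [ 0.585 -0.08   0.05 ]
clamp_foot 0.91 [208. 248.] [ 0.584 -0.081  0.088]
```

View pics/w3.png

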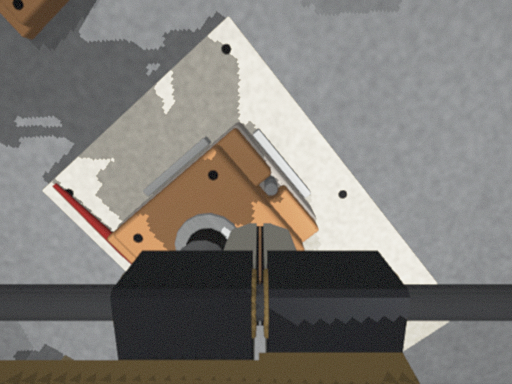

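The foot is over the disc (px (208,248)) and the force is rising, so the strap has reached the stop. I give it one firmer push, hold 0.2 s, then back off and lift.

```bash
python3 -m handwheel '[[[-0.002,0.0005,0],[0,0,0],255],[[-0.002,0.0005,0],[0,0,0],255],[[-0.002,0.0005,0],[0,0,0],255]]'; python3 -m handwheel '[[[0.02,-0.015,0],[0,0,0],255],[[0.04,-0.04,-0.02],[0,0,0],255],[[0.04,-0.04,-0.07],[0,0,0],255],[[0.04,-0.04,-0.12],[0,0,0],255],[[0.04,-0.04,-0.17],[0,0,0],255],[[0.04,-0.04,-0.2],[0,0,0],255],[[0.04,-0.04,-0.2],[0,0,0],255]]'; python3 - <<'E'
from h import *
post=np.array([.609,.040])
for c in ("wrist","top","scene"):
  im2,d=read_camera(c); save(c+"4.png",im2)
  for n,z in dict(strap_end=.12,stop_pin=.12,mould_top=.05,station=0,post_axis=0,lever_tip=.255).items():
    for r in pinpoint(c,n)[:1]:
        P=ray_z(c,r["at"],z); v=P[:2]-post; print(c,n,round(r["p"],2),np.round(r["at"]),P.round(3),np.degrees(np.arctan2(v[1],v[0])).round(1)%360)
s=bot.observe(); print(s["time"],s["tool_pos"])
E
```

```text
time: 6.3
tool_pos: [0.5569, -0.0637, 0.1024]
ee_rot: [-1.383, -2.817, -0.001]
contact_force: [-13.1, 10.8, 4.5]
finger_gap: 0.006
time: 7.0
tool_pos: [0.5029, -0.058, 0.3077]
ee_rot: [1.382, 2.813, 0.003]
contact_force: [-0.7, -0.7, 0.0]
finger_gap: 0.003
wrist strap_end 0.98 [194. 206.] [ 0.577 -0.09   0.12 ] 256.2
wrist mould_top 0.77 [118.  56.] [ 0.506 -0.261  0.05 ] 251.2
wrist station 0.9 [237. 210.] [ 0.588 -0.033  0.   ] 254.4
wrist lever_tip 0.49 [26. 12.] [ 0.488 -0.237  0.255] 246.4
top stop_pin 0.76 [255. 169.] [ 0.624 -0.002  0.12 ] 289.3
top mould_top 0.89 [333. 203.] [ 0.524 -0.276  0.05 ] 254.9
top station 0.64 [262. 182.] [ 0.601 -0.029  0.   ] 263.6
top post_axis 0.87 [246. 178.] [0.617 0.03  0.   ] 308.4
top lever_tip 0.63 [220. 158.] [0.63  0.108 0.255] 72.9
scene strap_end 0.65 [222. 211.] [ 0.566 -0.093  0.12 ] 252.1
scene stop_pin 0.85 [258. 220.] [0.62  0.002 0.12 ] 285.7
scene mould_top 0.94 [228. 234.] [ 0.588 -0.08   0.05 ] 259.9
scene station 0.59 [247. 247.] [ 0.597 -0.028 -0.   ] 259.7
scene post_axis 0.79 [273. 248.] [0.612 0.047 0.   ] 64.3
scene lever_tip 0.54 [298. 179.] [0.632 0.095 0.255] 67.8
8.05 [ 0.5018246  -0.05754832  0.30272114]
```

View pics/wrist4.png

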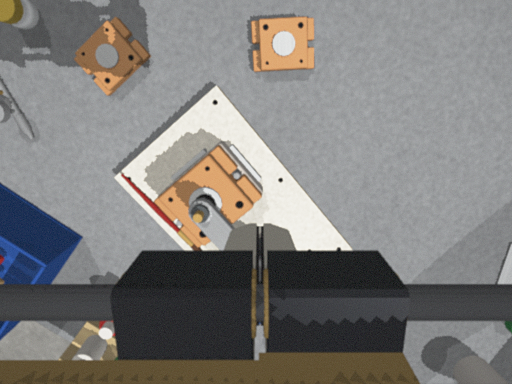

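Strap end at px (194,206), 256° from the post, so it is on the stop, with its foot over the disc. The lever tip lies 60–65 mm out in plan at 77°, so the lever is still nearly up. Next I turn the hand in line with the lever and set the fingertips over the post, on the strap side of the lever.

```bash
python3 -m handwheel '[[[0.002,0.03,0],[0,0,8],255],[[0.004,0.06,0],[0,0,16],255],[[0.006,0.09,0],[0,0,24],255],[[0.008,0.12,0],[0,0,32],255],[[0.009,0.141,0],[0,0,40],255],[[0.009,0.141,0],[0,0,48],255],[[0.009,0.141,0.02],[0,0,51],255],[[0.009,0.141,0.05],[0,0,51],255],[[0.009,0.141,0.07],[0,0,51],255],[[0.009,0.141,0.07],[0,0,51],255]]'; python3 - <<'E'
from h import *
im,d=read_camera("scene"); save("s5.png",cv2.resize(im[130:290,180:350],None,fx=3.5,fy=3.5))
for r in pinpoint("scene","lever_tip")[:1]: print(r["p"],r["at"])
s=bot.observe(); print(s["time"],s["tool_pos"],s["contact_force"],cv2.Rodrigues(s["ee_rot"])[0].round(3),s["joint_positions"].round(2))
E
```

```text
time: 9.05
tool_pos: [0.607, 0.0358, 0.2297]
ee_rot: [-2.462, -1.948, 0.005]
contact_force: [-0.4, 0.4, 0.2]
finger_gap: 0.002
0.6 [299.6, 177.9]
9.15 [0.60798875 0.03574402 0.23339714] [-0.00114933  0.62924952  0.30281108] [[ 0.23   0.973  0.   ]
 [ 0.973 -0.23  -0.   ]
 [ 0.     0.    -1.   ]] [ 0.02 -0.03  1.57 -0.    1.6  -1.32]
```

View pics/s5.png

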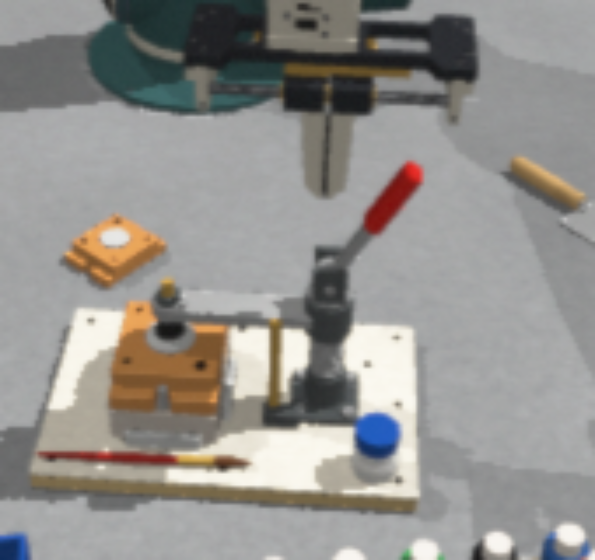

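The fingertips (crop px (325,190)) hang between the post and the leaning red lever (tip at (410,170)), with nothing else near. I now push along the lever's arc.

```bash
python3 -m handwheel '[[[0.015,0,0.002],[0,0,0],255],[[0.028,0,0.004],[0,0,0],255],[[0.041,0,0.011],[0,0,0],255],[[0.052,0,0.021],[0,0,0],255],[[0.057,0,0.026],[0,0,0],255],[[0.062,0,0.032],[0,0,0],255],[[0.066,0,0.038],[0,0,0],255],[[0.0695,0,0.045],[0,0,0],255],[[0.073,0,0.052],[0,0,0],255],[[0.075,0,0.059],[0,0,0],255]]'; python3 -m handwheel '[[[0.001,0,0.003],[0,0,0],255],[[0.0015,0,0.005],[0,0,0],255]]'
python3 -m handwheel '[[[0,0,0.002],[0,0,0],255],[[0,0,0.003],[0,0,0],255]]'
```

```text
time: 10.15
tool_pos: [0.6253, 0.109, 0.1731]
ee_rot: [-2.464, -1.949, -0.0]
contact_force: [0.5, 1.7, 3.3]
finger_gap: 0.001
time: 10.35
tool_pos: [0.6255, 0.1101, 0.1683]
ee_rot: [-2.464, -1.949, 0.0]
contact_force: [0.7, 0.3, 2.5]
finger_gap: 0.005
time: 10.55
tool_pos: [0.6255, 0.1103, 0.1657]
ee_rot: [-2.464, -1.949, -0.0]
contact_force: [0.2, 2.8, 3.4]
finger_gap: 0.004
```

```bash
python3 -m handwheel '[[[0,0,0.001],[0,0,0],255],[[0,0,0.0015],[0,0,0],255]]'
python3 -m handwheel '[[[0,0,0.001],[0,0,0],255],[[0,0,0.0015],[0,0,0],255]]'; python3 - <<'E'
from h import *
im,d=read_camera("scene"); save("s6.png",cv2.resize(im[130:290,180:350],None,fx=3.5,fy=3.5))
E
```

```text
time: 10.75
tool_pos: [0.6257, 0.1103, 0.1653]
ee_rot: [2.464, 1.949, 0.002]
contact_force: [-3.6, 1.6, 12.4]
finger_gap: 0.004
time: 10.95
tool_pos: [0.6259, 0.1103, 0.165]
ee_rot: [2.463, 1.948, 0.003]
contact_force: [-6.0, 1.7, 19.8]
finger_gap: 0.001
```

View pics/s6.png

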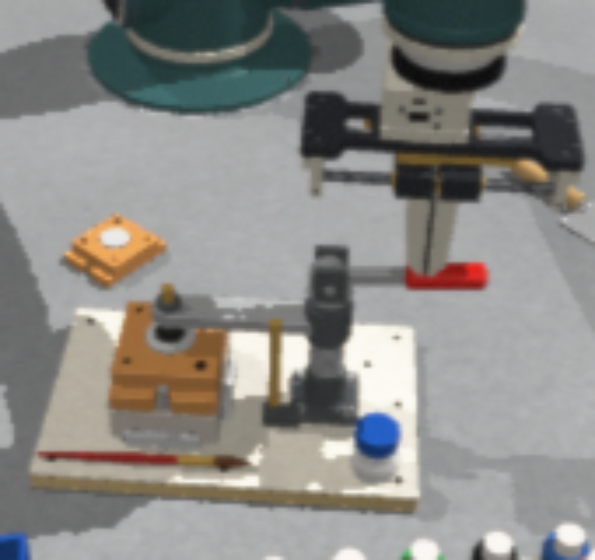

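The lever is level (red grip at crop px (445,275)) and the force climbed to 20 N, so it is on its stop. The sideways force there could have nudged the strap, so I lift clear and check the strap.

```bash
python3 -m handwheel '[[[0,0,-0.01],[0,0,0],255],[[0,0,-0.05],[0,0,0],255],[[0,0,-0.1],[0,0,0],255],[[-0.04,-0.04,-0.13],[0,0,0],255],[[-0.04,-0.09,-0.13],[0,0,0],255],[[-0.04,-0.14,-0.13],[0,0,0],255],[[-0.04,-0.19,-0.13],[0,0,0],255],[[-0.04,-0.24,-0.13],[0,0,0],255],[[-0.04,-0.24,-0.13],[0,0,0],255],[[-0.04,-0.24,-0.13],[0,0,0],255]]'; python3 - <<'E'
from h import *
post=np.array([.609,.040]); out=[]
for c in ("wrist","top","scene"):
  im,d=read_camera(c); out.append(im)
  for n,z in dict(strap_end=.1135,stop_pin=.12,mould_top=.05,clamp_foot=.084,lever_tip=.160,blue_pot=0).items():
    for r in pinpoint(c,n)[:1]:
        P=ray_z(c,r["at"],z); v=P[:2]-post; print(c,n,round(r["p"],2),np.round(r["at"]),P.round(3),np.degrees(np.arctan2(v[1],v[0])).round(1)%360)
save("f7.png",np.hstack([cv2.resize(out[1][130:240,200:330],(400,340)),cv2.resize(out[2][150:290,180:330],(400,340))]))
s=bot.observe(); print(s["time"],s["tool_pos"],s["contact_force"])
E
```

```text
time: 12.0
tool_pos: [0.382, 0.1267, 0.2935]
ee_rot: [2.462, 1.95, 0.003]
contact_force: [1.5, -0.8, 0.1]
finger_gap: 0.008
wrist blue_pot 0.47 [267. 354.] [0.701 0.062 0.   ] 13.2
top strap_end 0.55 [282. 182.] [ 0.584 -0.093  0.113] 259.3
top stop_pin 0.67 [142. 217.] [0.451 0.37  0.12 ] 115.5
top mould_top 0.95 [276. 182.] [ 0.594 -0.078  0.05 ] 262.6
top lever_tip 0.64 [260. 184.] [ 0.567 -0.018  0.16 ] 234.1
top blue_pot 0.68 [236. 152.] [0.708 0.068 0.   ] 15.9
scene strap_end 0.87 [222. 215.] [ 0.579 -0.093  0.114] 257.2
scene stop_pin 0.83 [260. 223.] [0.628 0.005 0.12 ] 298.8
scene mould_top 0.78 [228. 235.] [ 0.593 -0.079  0.05 ] 262.1
scene clamp_foot 0.63 [371. 209.] [0.574 0.344 0.084] 96.6
scene lever_tip 0.55 [321. 207.] [0.633 0.166 0.16 ] 79.2
scene blue_pot 0.78 [286. 264.] [0.678 0.074 0.   ] 25.9
13.05 [0.38271877 0.12654426 0.29271793] [-1.42871816 -0.14635981  0.2163978 ]
```

View pics/f7.png

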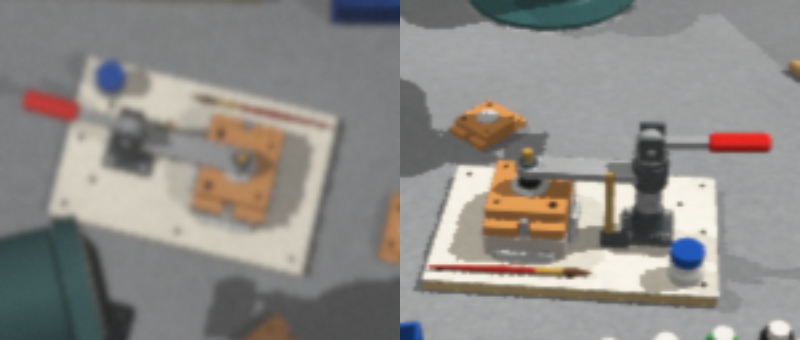

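Both views show the lever level and the strap over the disc, with the pots and brush unmoved. I check the strap's angle against the board using depth.

```bash
python3 - <<'E'
from h import *
post=np.array([.609,.040])
for c in ("top","scene"):
  im,d=read_camera(c); K,R,t=cam(c)
  v,u=np.mgrid[:384,:512]; q=np.stack([(u-K[0,2])/K[0,0]*d,(v-K[1,2])/K[1,1]*d,d],-1)
  P=(q-t)@R
  w=P[...,:2]-post; r=np.linalg.norm(w,axis=-1); a=np.degrees(np.arctan2(w[...,1],w[...,0]))%360
  m=(d>0)&(r>.035)&(r<.112)&(abs(a-257)<25)&(P[...,2]>.1)&(P[...,2]<.125)
  s=P[m][:,:2]; l=cv2.fitLine(s.astype(np.float32),cv2.DIST_HUBER,0,.01,.01).ravel()
  print(c,"strap",m.sum(),np.degrees(np.arctan2(l[1],l[0]))%180+180,"mean z",P[m][:,2].mean())
  b=(d>0)&(P[...,2]>.012)&(P[...,2]<.024)&(r<.33)&(im.min(-1)>150)
  n,lab,st,_=cv2.connectedComponentsWithStats(b.astype(np.uint8)); k=1+st[1:,4].argmax()
  (ctr,sz,ang)=cv2.minAreaRect((P[b&(lab>0)&(st[lab,4]>30)][:,:2]*1000).astype(np.float32)); print("board",np.round(ctr),np.round(sz),ang, ang%90)
  g=(d>0)&(a<110)&(a>45)&(r>.06)&(r<.125)&(P[...,2]>.14)
  print("lever z",g.sum(),np.percentile(P[g][:,2],[10,50,90]).round(3), "dir",a[g].mean())
E
```

```text
top strap 195 257.07217 mean z 0.1139947536022718
board [597. -30.] [300. 192.] 77.55736541748047 77.55736541748047
lever z 123 [0.161 0.165 0.171] dir 76.19182314250699
scene strap 262 260.46344 mean z 0.1110707267615914
board [596. -28.] [300. 192.] 77.67314910888672 77.67314910888672
lever z 187 [0.155 0.163 0.166] dir 72.36283214173994
```

```bash
python3 -c "
from bench import bot
print(bot.sign_off())"
```

```text
the job is handed in; nothing more can be done
None
```

The mould is clamped shut and the job is handed in; no verdict was reported. I pushed the strap round to its stop with the closed fingers (about 17 N at the end), then pushed the red lever along its arc to its stop (about 20 N). The hand was then lifted clear, at about 13 s of the 51 s.

**Strap angle:** in the top camera's depth it points at 257.1°, against 257.6° for the board's axis, so about 0.01 rad from the stop. The scene camera gave 260.5°, which disagrees by 3°. It would put the strap past its stop, so I took it as bias from the slanted view.

**Lever and strap height:** the strap's top is at 114 mm in the top camera (111 mm in the scene camera), which matches the 6.5 mm lowering from 120 mm. The lever's top is level at about 165 mm, so it is fully down.

**Mould and other things:** the networks put the mould 5 to 8 mm (scene) and 14 mm (top) from their first readings. Other readings scattered just as much: the blue pot by 5 mm (scene) and 13 mm (top), and the fixed station by 7 to 9 mm (top and scene). I saw no shift in the pictures, but they do not prove the 8 mm limit.

**Not measured:** the foot's pressing force and its distance from the mould's centre. The last foot readings by the networks were missing or wrong, so for those I rely on the lever being down and on the pictures.

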